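# Pump down: take the gated valve lever from closed to high vacuum

### The job

Pump the vacuum station's chamber down with its valve lever, easing the lever along the zigzag slot of the gate plate without forcing it: from closed, in the lane nearest you, to the left and across into the middle lane; let it rest there, still, for a good two seconds to rough out the chamber; then to the right, across into the far lane, and left along that fully home against the stop. Let go of the lever, and leave the loose things on the bench and on the station where they stand.

Things in the scene. Friction and masses are not known exactly. Their poses are not given: they have to be found in the camera images.
- station: Bench vacuum pumping station, fixed: white cabinet 360 deep, 440 wide, flat rear deck 160 mm high carrying a glass chamber. Origin: centre of its underside; x to its back, y to its left as seen from its front, where the robot stands. Its front half is a panel that rises at 25 deg to the back (uphill = x turned 25 deg up; its normal leans 25 deg to the front).
- gate: Gate plate on the sloping panel: bare metal, 168 wide (y), 84 deep (uphill), 5 thick, with a zigzag slot. The pose is that of its four clamp screws: origin in their middle, at the plate's underside, axes as the station's. Under them the plate was set, in its slotted holes, anywhere up to 11 mm to the left or right (y) and clamped fast, so the slot's two crossings must be felt for or seen.
- gate_slot (a point): Middle of the plate's upper face when it is set mid-way; axes as the station's. S-shaped slot 13 wide, lever stem 10; in mm (uphill, left) from the plate's middle: near lane at uphill -19, from right to a crossing at left +20; middle lane at 0 between the crossings; far lane at +19, from a crossing at left -20 to the left. Lanes end 1.5 mm of stem travel past the crossings' middle.
- valve_pivot (a point): The lever's pivot, inside the cabinet, 90 mm below gate_slot along the panel's normal. Fixed to the station.
- valve_lever: Valve lever; origin: centre of its black ball knob, 34 mm diameter, 170 mm from the pivot on a 10 mm steel stem; with both joints at 0 it stands on the panel's normal. z along the stem. It moves on a sphere about the pivot. About 3 N at the knob move the lever freely; it stays where it is left.
- valve_across (a joint): Swing of the lever to the left (+) or right (-), rad, about the uphill line through the pivot. Its own stops are at -0.40 and +0.40. The stem crosses the gate plate 87.5 mm x tan(valve_across) left of gate_slot. Starts near the right end of the near lane, -0.39 to -0.28.
- valve_fore_aft (a joint): Swing of the lever uphill, away from the robot (+), or towards the robot (-), rad, about the axis along y that swings with valve_across. The stem crosses the plate 87.5 mm x tan(valve_fore_aft) / cos(valve_across) uphill of gate_slot: about -0.2 in the near lane, 0 in the middle lane, +0.2 in the far lane.
- guard_bar (a point): Middle of the top bar of the steel guard hoop that stands over the lever: 16 mm thick, 410 long along the station's y, fixed. It is straight above the far lane, 100 to 112 mm over the knob there, so an upright gripper cannot follow the knob to the far lane; lean it 30 to 45 deg, fingers pointing down and away from the robot.
- wash_bottle: Loose bystander on the bench: white wash bottle, 60 mm diameter, 172 tall. Origin under its centre.
- slide_box: Loose bystander on the bench: box of glass slides 85 x 60 x 30 mm. Origin under its centre.
- petri_dish: Loose bystander on the bench: clear covered dish, 94 mm diameter, 16 high. Origin under its centre.
- film_can: Loose bystander on the bench: small black lidded can, 36 mm diameter, 50 high. Origin under its centre.
- tweezers: Loose bystander on the bench: steel tweezers, 122 mm long along x, 6 high, lying flat. Origin under the middle.
- stub_holder: Loose bystander on the station's rear deck: round black specimen stub holder, 64 mm diameter, 12 high, with a 9 mm steel post in its middle up to 30. Origin under its centre.
- grease_jar: Loose bystander on the station's rear deck: amber jar with black cap, 44 mm diameter, 40 high. Origin under its centre.

How it is judged:
By the outcome, as a careful person would: the job done as asked, in the order asked, and still so for the second after the job is handed in, with the robot touching nothing.
It also fails if it takes over 58 s, if anything falls off the work surface, if the arm or the gripper's body presses on something with over 40 N, if the wrist force passes 120 N, or if a joint passes its speed limit or range.

### The arm

A 7-joint arm with a two-finger parallel gripper is mounted at the origin on the work surface. World frame = base frame: x ahead of the robot, y to its left, z up, the work surface at z = 0. Lengths are in m, angles in rad, forces in N, time in s.
With the tool pointing down it reaches from about 0.425 to 0.925 m from the base axis. Payload 6.8 kg.
Tool frame: the origin (TCP) lies where the fingers leave the gripper's body, on its centre line; the fingertips stand 73 mm ahead of it and the grasp point (between the pads) lies 54 mm ahead of it; z points along the fingers, y is the line along which they close (so a half turn about z gives the same grasp; the last joint's range is limited). The gripper opens to 85 mm and grips with 20 to 120 N. Pads are 22 mm wide; open, the fingers measure 114 mm over their backs; the gripper's body (76 mm by 85 mm) begins 54 mm behind the grasp point. The pads swing forward as they close: fully open they stand 13 mm farther back than shut.
Start: joints at [1.037, 0.477, 0.022, 1.555, -0.011, 1.109, -0.083], TCP at [0.279, -0.615, 0.304] pointing down, gripper open.
Joint ranges: [-2.96, 2.96], [-0.34, 2.1], [-1.41, 1.46], [0.24, 2.44], [-1.37, 4.51], [0.17, 1.92], [-2.96, 2.96]. Speed limits (rad/s): [2.39, 2.39, 3.14, 3.14, 3.14, 3.14, 3.14].

### API

Orientations are given as a rotation vector (axis times angle).
In Python, from bench import r, viewer, ticket gives the robot as it stands (r), with the cameras (viewer) and the job (ticket).
- The arm moves only by the shell command python3 drive.py 'ROWS' [OPENING] [FORCE]. ROWS is rows parted by semicolons, their numbers by spaces, 1 to 5 of them, each of 6 numbers: dx, dy, dz in m, then a rotation vector rx, ry, rz in rad; each row is the pose to reach, as a shift and turn from the pose commanded when the command began, along the tool's axes at that moment; what a row does not reach only later rows make up. A row lasts 1/10 s, in which the tool goes at most 0.05 m and 0.15 rad, less where a joint would pass 70% of its speed; a pose out of reach is approached as far as the arm can. OPENING is the finger opening in m, set as the command begins (- or left out keeps the last). The fingers move at their own pace and stop on an object; FORCE is the grip in N (left out, the last holds). Time passes only in rows, so rows that do not move let the fingers close. It prints the time, the measured TCP pose, the force, the opening and the grip force at its end.
- r.get_obs(): the state, without advancing time (a new reading comes with each control period).
- viewer.grab_frame(name): name is "scene" or "top" or "wrist"; returns (picture, depth): 420x560x3 uint8, blue, green, red; 420x560 float32, m along the optical axis (not along the pixel's ray), 0 where there is no reading.
- viewer.camera_info(name): a dict with "camera_matrix" (3x3 intrinsics, pixels), "R" (3x3) and "t" (3): a world point X has camera coordinates R X + t. Camera axes: x right, y down, z forward; pixel columns grow to the right and rows downward; lengths in m; the calibration is good to about 2 mm. A picture is of the moment at which its call begins: read the wrist's pose just before it. camera_info takes no time and is no camera call; for the wrist camera it gives the pose at the moment of the call.
- ticket.hand_in(): hands the job in; it is judged then, once.
The state is a dict: "clock": time; "joints": joint angles; "qvel": joint speeds; "tau": joint torques, N m; "tcp_pos": TCP position; "orientation": TCP orientation; "contact_force": force on the tool from outside, world axes, zero at the start; "moment": the same for the moment, N m; "grip_width": finger opening in m; "gripper_force": force on a finger pad.
Only numpy, scipy, OpenCV 4.12 (cv2) and the standard library are available. Lean on these libraries where they do the work, as an engineer would, in place of code of your own. Each camera call takes 0.05 s, during which the arm holds its last target. There are 200 camera calls.

## Working session

There is one attempt and no reset: what is moved stays moved. The work goes in short steps, Python scripts to look and compute and a shell command to move; the robot and the scene stay as the last step left them, time stands still between calls to the robot, and variables do not carry over. Pictures are saved under pics/ and viewed, at most 10 in all, crops included, and the job is handed in when it is done.

```bash
ls; mkdir -p pics; python3 - <<'E'
from bench import r, viewer, ticket
import cv2,numpy as np
o=r.get_obs();print({k:np.round(v,3) for k,v in o.items()})
for n in("scene","top"):
    p,d=viewer.grab_frame(n);cv2.imwrite(f"pics/{n}0.png",p);np.save(f"pics/{n}0.npy",d)
    c=viewer.camera_info(n);print(n,np.round(c["camera_matrix"],1).tolist(),np.round(c["R"],3).tolist(),np.round(c["t"],3))
E
```

```text
bench.py
drive.py
pics
{'clock': np.float64(0.0), 'joints': array([ 1.037,  0.478,  0.022,  1.556, -0.011,  1.109, -0.083]), 'qvel': array([ 0.001,  0.001, -0.   ,  0.001, -0.001, -0.001, -0.   ]), 'tau': array([ 0.0000e+00, -5.9645e+01,  1.6080e+00, -2.8119e+01,  1.2000e-02,
        9.0000e-03,  0.0000e+00]), 'tcp_pos': array([ 0.279, -0.614,  0.303]), 'orientation': array([-3.069e+00, -6.640e-01,  1.000e-03]), 'contact_force': array([-0.309, -0.444, -0.545]), 'moment': array([-0.011, -0.027,  0.054]), 'gripper_force': np.float64(0.0), 'grip_width': np.float64(0.085)}
scene [[441.7, 0.0, 270.8], [0.0, 441.7, 209.7], [0.0, 0.0, 1.0]] [[-0.897, 0.443, 0.005], [0.34, 0.696, -0.632], [-0.283, -0.565, -0.775]] [ 0.5   -0.04   1.304]
top [[520.2, 0.0, 275.7], [0.0, 520.2, 211.7], [0.0, 0.0, 1.0]] [[-0.007, -1.0, -0.022], [-0.996, 0.009, -0.091], [0.091, 0.021, -0.996]] [0.015 0.556 1.357]
```

View pics/scene0.png

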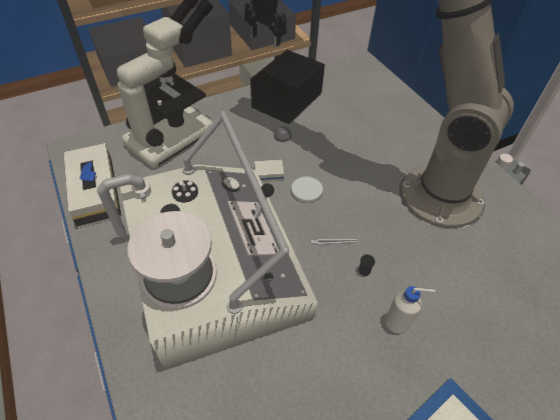

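View pics/top0.png

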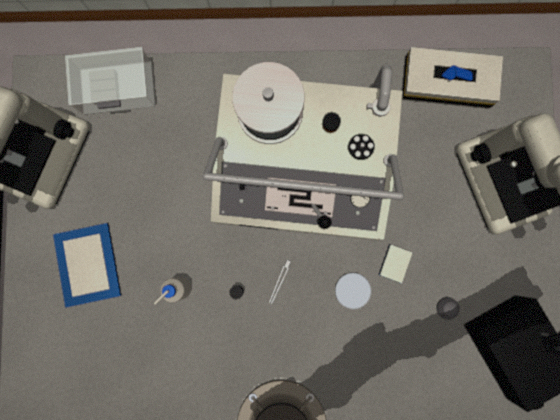

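```bash
python3 - <<'E'
import cv2
t=cv2.imread("pics/top0.png");cv2.imwrite("pics/topc.png",cv2.resize(t[135:245,205:405],None,fx=4,fy=4,interpolation=cv2.INTER_CUBIC))
t=cv2.imread("pics/scene0.png");cv2.imwrite("pics/scenec.png",cv2.resize(t[160:310,180:330],None,fx=4,fy=4,interpolation=cv2.INTER_CUBIC))
E
```

```text
(no output)
```

View pics/topc.png

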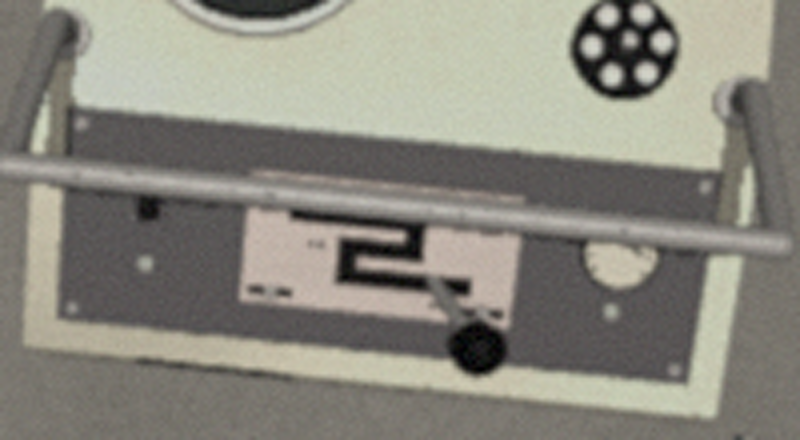

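View pics/scenec.png

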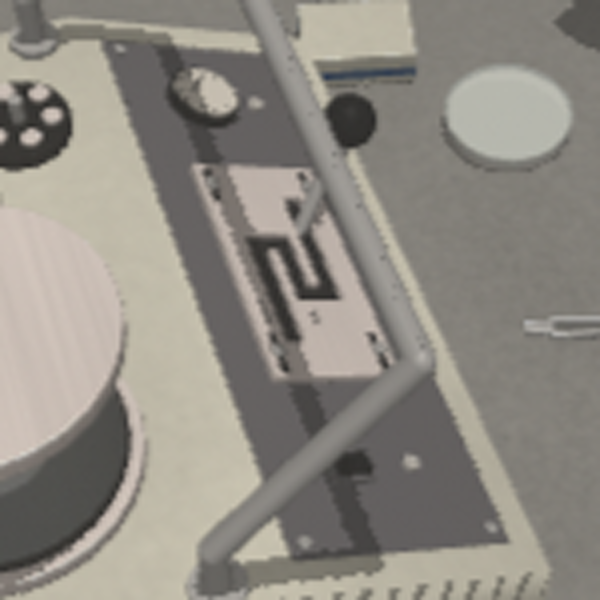

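```bash
cat > h.py <<'E'
import numpy as np,cv2
from bench import r, viewer, ticket
def ray(c,px):
    d=np.linalg.solve(c["camera_matrix"],[px[0],px[1],1.]);R=c["R"];return -R.T@c["t"],R.T@d
def tri(obs):
    A=np.zeros((3,3));b=np.zeros(3);L=[]
    for c,p in obs:
        o,d=ray(c,p);d=d/np.linalg.norm(d);P=np.eye(3)-np.outer(d,d);A+=P;b+=P@o;L.append((P,o))
    X=np.linalg.solve(A,b);return X,[np.linalg.norm(P@(X-o))*1e3 for P,o in L]
def cloud(c,d):
    v,u=np.mgrid[:d.shape[0],:d.shape[1]];K=c["camera_matrix"]
    P=np.stack([(u-K[0,2])/K[0,0]*d,(v-K[1,2])/K[1,1]*d,d],-1);return (P-c["t"])@c["R"]
E
python3 - <<'E'
from h import *
T=viewer.camera_info("top");S=viewer.camera_info("scene")
t=lambda x,y:((x+.5)/4-.5+205,(y+.5)/4-.5+135)
s=lambda x,y:((x+.5)/4-.5+180,(y+.5)/4-.5+160)
np.set_printoptions(precision=4,suppress=True)
for n,a,b in [("knob",(478,346),(351,120)),("FR",(523,198),(195,165)),("NL",(239,298),(400,372)),("FL",(250,172),(275,380)),("NR",(508,328),(318,168)),("scrNL",(268,291),(380,350)),("fl panel",(82,122),(303,541)),("nl panel",(72,308),(490,527)),("fr",(706,187),(119,47))]:
    print(n,*tri([(T,t(*a)),(S,s(*b))]))
C=cloud(T,np.load("pics/top0.npy"));
print("deck z",np.median(C[150:156,290:340,2].ravel()))
# panel plane
M=np.concatenate([C[190:215,222:262].reshape(-1,3)])
M=M[(M[:,2]>.06)&(M[:,2]<.16)]
c=M.mean(0);u,sv,v=np.linalg.svd(M-c);n=v[2]*np.sign(v[2,2]);print("plane",c,n,sv[2]/len(M)**.5,np.degrees(np.arccos(n[2])),np.degrees(np.arctan2(n[1],n[0])))
print("knob top depth",C[221,324])
E
```

```text
knob [ 0.5179 -0.1058  0.1772] [np.float64(1.655323198911836), np.float64(1.6553231989117396)]
FR [ 0.6099 -0.1366  0.1495] [np.float64(1.3013667938546758), np.float64(1.3013667938546607)]
NL [0.5544 0.037  0.1169] [np.float64(0.5468649033620646), np.float64(0.5468649033622335)]
FL [0.6292 0.0283 0.1464] [np.float64(0.0006023385457478546), np.float64(0.000602338545757091)]
NR [ 0.5322 -0.1282  0.1157] [np.float64(3.036545285201012), np.float64(3.0365452852010675)]
scrNL [0.5584 0.0189 0.1185] [np.float64(0.5301159724027886), np.float64(0.5301159724028467)]
fl panel [0.6596 0.1304 0.1536] [np.float64(0.3460145363389632), np.float64(0.34601453633905754)]
nl panel [0.5509 0.1427 0.1013] [np.float64(0.15677281856311995), np.float64(0.1567728185628645)]
fr [ 0.6156 -0.2469  0.1542] [np.float64(0.2964254513522549), np.float64(0.29642545135241555)]
deck z 0.1602596723895628
plane [0.5737 0.0941 0.1115] [-0.429   0.0483  0.902 ] 0.0024263383503144117 25.574175545158386 173.5724937725485
knob top depth [ 0.5188 -0.1057  0.1875]
```

```bash
cat >> h.py <<'E'
from scipy.spatial.transform import Rotation as Ro
np.set_printoptions(precision=4,suppress=True)
yaw=-0.115
def frame(yaw): return np.array([np.cos(yaw),np.sin(yaw),0]),np.array([-np.sin(yaw),np.cos(yaw),0])
ex,ey=frame(yaw);ez=np.array([0,0,1.])
c25,s25=np.cos(np.radians(25)),np.sin(np.radians(25))
up=c25*ex+s25*ez; nn=-s25*ex+c25*ez
G=np.array([.5815,-.052,.132]);
def knob(a,f,G=None):
    G=globals()["G"] if G is None else G
    return G-.09*nn+.17*(np.cos(f)*(np.cos(a)*nn+np.sin(a)*ey)+np.sin(f)*up)
def toolR(lean,Rc):
    z=np.sin(lean)*ex-np.cos(lean)*ez
    y=ey if ey@Rc[:,1]>0 else -ey
    return np.stack([np.cross(y,z),y,z],1)
def cur():
    o=r.get_obs();return o["tcp_pos"],Ro.from_rotvec(o["orientation"]).as_matrix(),o
def go(p,R):   # shift+turn in tool axes from current to TCP pose
    pc,Rc,_=cur();return np.r_[Rc.T@(p-pc),Ro.from_matrix(Rc.T@R).as_rotvec()]
E
python3 - <<'E'
from h import *
p,R,o=cur();print(R)
c=viewer.camera_info("wrist");print("cam in tool",R.T@(-c["R"].T@c["t"]-p));print(c["R"]@R, c["camera_matrix"])
k=np.array([.518,-.106,.177]);Rt=toolR(np.radians(40),R);print(Rt)
print(go(k-(.054+.13)*Rt[:,2],Rt),k-(.184)*Rt[:,2])
E
```

```text
[[ 0.9107  0.413  -0.0008]
 [ 0.413  -0.9107  0.0015]
 [-0.0001 -0.0017 -1.    ]]
cam in tool [ 0.0734 -0.0004 -0.0703]
[[-0.001   1.     -0.0002]
 [-0.958  -0.001  -0.2868]
 [-0.2868 -0.0001  0.958 ]] [[376.4281   0.     277.8671]
 [  0.     376.4281 208.3939]
 [  0.       0.       1.    ]]
[[ 0.761  -0.1147  0.6385]
 [-0.0879 -0.9934 -0.0738]
 [ 0.6428 -0.     -0.766 ]]
[ 0.3266 -0.425  -0.0143 -0.1902  0.6813  0.5179] [ 0.4005 -0.0924  0.318 ]
```

```bash
python3 drive.py '0.03 -0.04 0 -0.02 0.07 0.05;0.06 -0.08 0 -0.04 0.14 0.1;0.09 -0.12 0 -0.06 0.2 0.15;0.12 -0.155 0 -0.08 0.27 0.2;0.15 -0.19 0 -0.1 0.34 0.25'; python3 - <<'E'
from h import *
p,R,o=cur();k=np.array([.518,-.106,.177]);Rt=toolR(np.radians(40),R);print(o["joints"],go(k-.184*Rt[:,2],Rt))
E
```

```text
clock: 0.6
tcp_pos: [0.337, -0.3778, 0.3038]
orientation: [3.056, 0.261, 0.55]
contact_force: [1.5, 0.1, 0.1]
grip_width: 0.0855
gripper_force: 0.0
[ 0.9741  0.1352 -0.132   2.0738 -0.3776  0.732  -0.2978] [ 0.1118 -0.2704  0.0101 -0.0915  0.3365  0.2673]
```

```bash
python3 drive.py '0.02 -0.045 0 -0.02 0.07 0.05;0.04 -0.09 0 -0.04 0.14 0.1;0.06 -0.135 0 -0.06 0.2 0.15;0.08 -0.18 0 -0.07 0.27 0.2;0.095 -0.225 0.01 -0.09 0.336 0.267'; python3 - <<'E'
from h import *
p,R,o=cur();k=np.array([.518,-.106,.177]);Rt=toolR(np.radians(40),R);print(o["joints"],go(k-.184*Rt[:,2],Rt))
c=viewer.camera_info("wrist");im,d=viewer.grab_frame("wrist");cv2.imwrite("pics/w1.png",cv2.resize(im,(800,600)));np.save("pics/w1.npy",d)
import pickle;pickle.dump(c,open("pics/w1.pkl","wb"));cv2.imwrite("pics/w1raw.png",im)
E
```

```text
clock: 1.1
tcp_pos: [0.3905, -0.1528, 0.32]
orientation: [2.935, -0.096, 1.032]
contact_force: [1.1, 0.6, 0.6]
grip_width: 0.0855
gripper_force: 0.0
[ 0.9625 -0.1627 -0.5624  2.4158 -0.9494  0.3374 -0.4317] [ 0.0035 -0.0609  0.0049 -0.0245  0.0217  0.0407]
```

View pics/w1.png

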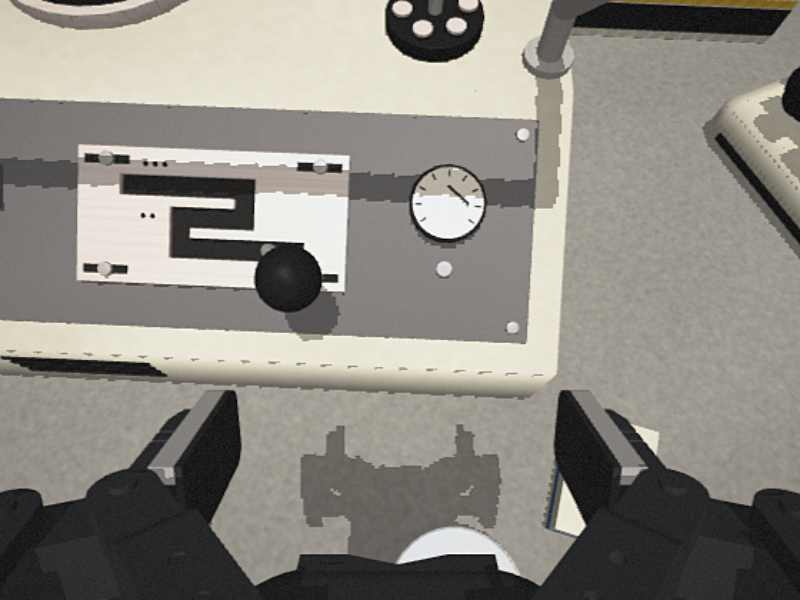

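```bash
python3 - <<'E'
from h import *
import pickle
W=pickle.load(open("pics/w1.pkl","rb"));T=viewer.camera_info("top");S=viewer.camera_info("scene")
w=lambda x,y:((x+.5)*.7-.5,(y+.5)*.7-.5)
t=lambda x,y:((x+.5)/4-.5+205,(y+.5)/4-.5+135)
s=lambda x,y:((x+.5)/4-.5+180,(y+.5)/4-.5+160)
for n,a,b,c in [("knob",(478,346),(351,120),(288,278)),("FR",(523,198),(195,165),(350,157)),("NL",(239,298),(400,372),(77,282)),("FL",(250,172),(275,380),(78,145)),("scrNL",(268,291),(380,350),(105,268)),("fr",(706,187),(119,47),(523,134))]:
    print(n,*tri([(T,t(*a)),(S,s(*b)),(W,w(*c))]))
# PnP of plate: corners up,left (mm)
obj=np.array([[42,84],[42,-84],[-42,-84],[-42,84]])/1e3
obj=np.c_[obj,np.zeros(4)]
px=np.array([w(*q) for q in [(78,145),(350,157),(344,292),(77,282)]])
ok,rv,tv=cv2.solvePnP(obj,px,W["camera_matrix"],None);Rp=cv2.Rodrigues(rv)[0]
Cc=W["R"].T@(tv.ravel()-W["t"]);A=W["R"].T@Rp;print("plate centre",Cc,"\n",A,"\nmodel",np.stack([up,ey,nn],1))
C=cloud(W,np.load("pics/w1.npy"))
def at(x,y):
    u,v=np.round(w(x,y)).astype(int);return np.median(C[v-1:v+2,u-1:u+2].reshape(-1,3),0)
pc=np.median(C[int(150*.7):int(280*.7),int(82*.7):int(120*.7)].reshape(-1,3),0)
print("plate mean of corners via depth",np.mean([at(82,149),at(346,161),at(340,288),at(81,278)],0))
# pixel->plane through depth
M=np.array([at(82,149),at(346,161),at(340,288),at(81,278),at(213,165),at(140,250)]);P0=M.mean(0);n=np.linalg.svd(M-P0)[2][2];print("n",n*np.sign(n[2]),nn)
def pl(x,y):
    o,d=ray(W,w(x,y));return o+d*((P0-o)@nn/(d@nn))
cc=np.mean([pl(*q) for q in [(78,145),(350,157),(344,292),(77,282)]],0);print("centre pl",cc)
for nm,q in dict(sTL=(106,157),sTR=(320,166),sBL=(105,268),c1l=(170,232),c2r=(254,205),nearR=(303,246),farL=(121,184),midtop=(212,206)).items():
    v=pl(*q)-cc;print(nm,"up %.1f left %.1f"%(v@up*1e3,v@ey*1e3))
E
```

```text
knob [ 0.5176 -0.1067  0.1755] [np.float64(1.837781617877098), np.float64(1.7580537229671702), np.float64(0.6880991740579397)]
FR [ 0.6097 -0.1382  0.1472] [np.float64(1.7907209609160126), np.float64(1.6018253633510386), np.float64(1.2838962153462048)]
NL [0.5535 0.0359 0.113 ] [np.float64(1.9497430301638838), np.float64(1.0079311193339893), np.float64(1.3382377377858137)]
FL [0.6293 0.0283 0.1467] [np.float64(0.1892495082081541), np.float64(0.20219915821864684), np.float64(0.34938552449535987)]
scrNL [0.5585 0.018  0.1167] [np.float64(0.8640179654180938), np.float64(1.0463407750956408), np.float64(1.0167624704080698)]
fr [ 0.6155 -0.2469  0.1535] [np.float64(0.561826396996506), np.float64(0.3949047906454313), np.float64(0.6694905575730977)]
plate centre [ 0.5824 -0.0514  0.128 ] 
 [[ 0.8982  0.1056 -0.4268]
 [-0.1009  0.9943  0.0337]
 [ 0.4279  0.0128  0.9037]] 
model [[ 0.9003  0.1147 -0.4198]
 [-0.104   0.9934  0.0485]
 [ 0.4226  0.      0.9063]]
plate mean of corners via depth [ 0.5822 -0.0514  0.1288]
n [-0.4177  0.0503  0.9072] [-0.4198  0.0485  0.9063]
centre pl [ 0.582  -0.0513  0.1287]
sTL up 35.6 left 66.9
sTR up 35.6 left -66.1
sBL up -33.1 left 66.4
c1l up -8.9 left 26.0
c2r up 10.0 left -26.0
nearR up -14.0 left -57.3
farL up 19.4 left 57.2
midtop up 8.3 left 0.1
```

```bash
sed -i 's/^G=.*/G=np.array([.582,-.051,.130])/' h.py; cat >> h.py <<'E'
def ang(k):
    v=(k-G+.09*nn);f=np.arcsin(v@up/np.linalg.norm(v));return np.arctan2(v@ey,v@nn),f,np.linalg.norm(v)
E
python3 - <<'E'
from h import *
p,R,o=cur();k=np.array([.5177,-.106,.1765]);print(ang(k))
Rt=toolR(np.radians(40),R)
for b in(.184,.12,.052):print(b,go(k-b*Rt[:,2],Rt))
E
```

```text
(np.float64(-0.37734285660435074), np.float64(-0.1908555911839012), np.float64(0.1714249697064063))
0.184 [ 0.0044 -0.0544  0.0039 -0.0305  0.0245  0.0471]
0.12 [ 0.0059 -0.0524  0.0678 -0.0305  0.0245  0.0471]
0.052 [ 0.0075 -0.0503  0.1358 -0.0305  0.0245  0.0471]
```

```bash
python3 drive.py '0.004 -0.045 0.004 -0.03 0.0245 0.047;0.005 -0.052 0.04 -0.03 0.0245 0.047;0.006 -0.052 0.07 -0.03 0.0245 0.047;0.006 -0.052 0.07 -0.03 0.0245 0.047'; python3 - <<'E'
from h import *
p,R,o=cur();k=np.array([.5177,-.106,.1765])
Rt=toolR(np.radians(40),R)
print(o["joints"])
for b in(.12,.052):print(b,go(k-b*Rt[:,2],Rt))
E
```

```text
clock: 1.55
tcp_pos: [0.4239, -0.1129, 0.2884]
orientation: [2.905, -0.191, 1.055]
contact_force: [-0.3, 0.6, 0.2]
grip_width: 0.0855
gripper_force: 0.0
[ 1.6198 -0.1118 -1.3468  2.4211 -1.326   0.1801 -0.2088]
0.12 [-0.0014 -0.0179  0.0249  0.011   0.0012 -0.0122]
0.052 [-0.0013 -0.0187  0.0929  0.011   0.0012 -0.0122]
```

```bash
python3 - <<'E'
from h import *
p,R,o=cur();k=np.array([.5177,-.106,.1765])
for L in(30,34):
  Rt=toolR(np.radians(L),R)
  for b in(.12,.09,.052):print(L,b,go(k-b*Rt[:,2],Rt))
E
```

```text
30 0.12 [ 0.0195 -0.0182  0.0267  0.0099 -0.1733 -0.0131]
30 0.09 [ 0.0143 -0.0184  0.0563  0.0099 -0.1733 -0.0131]
30 0.052 [ 0.0077 -0.0188  0.0937  0.0099 -0.1733 -0.0131]
34 0.12 [ 0.0112 -0.0181  0.0256  0.0104 -0.1035 -0.0127]
34 0.09 [ 0.0081 -0.0184  0.0554  0.0104 -0.1035 -0.0127]
34 0.052 [ 0.0041 -0.0187  0.0932  0.0104 -0.1035 -0.0127]
```

```bash
python3 drive.py '0.018 -0.014 0.02 0.01 -0.15 -0.013;0.018 -0.018 0.04 0.01 -0.173 -0.013;0.014 -0.018 0.056 0.01 -0.173 -0.013;0.014 -0.018 0.056 0.01 -0.173 -0.013'; python3 - <<'E'
from h import *
p,R,o=cur();k=np.array([.5177,-.106,.1765])
Rt=toolR(np.radians(30),R)
print(o["joints"])
for b in(.12,.052):print(b,go(k-b*Rt[:,2],Rt))
E
```

```text
clock: 1.95
tcp_pos: [0.4298, -0.0886, 0.2765]
orientation: [-2.965, 0.147, -0.869]
contact_force: [-0.8, -0.5, 0.0]
grip_width: 0.0852
gripper_force: 0.0
[ 1.4147  0.0139 -1.2486  2.363  -0.4372  0.2337 -1.1014]
0.12 [ 0.0269  0.008   0.0118 -0.0821 -0.0427 -0.0061]
0.052 [ 0.024   0.0135  0.0795 -0.0821 -0.0427 -0.0061]
```

```bash
python3 drive.py '0.026 0.008 0.012 -0.08 -0.043 -0.006;0.026 0.008 0.012 -0.08 -0.043 -0.006;0.026 0.008 0.012 -0.08 -0.043 -0.006'; python3 - <<'E'
from h import *
p,R,o=cur();k=np.array([.5177,-.106,.1765])
Rt=toolR(np.radians(30),R)
print(o["joints"])
for b in(.12,.052):print(b,go(k-b*Rt[:,2],Rt))
E
```

```text
clock: 2.25
tcp_pos: [0.4537, -0.0975, 0.279]
orientation: [3.013, -0.168, 0.808]
contact_force: [-1.0, -0.5, 0.2]
grip_width: 0.0851
gripper_force: 0.0
[ 1.1364  0.0686 -1.0567  2.3011  0.1983  0.288  -1.7611]
0.12 [ 0.0047  0.0011  0.0011 -0.0128  0.0006 -0.0001]
0.052 [ 0.0047  0.002   0.069  -0.0128  0.0006 -0.0001]
```

```bash
python3 drive.py '0.004 0.002 0.02 -0.0128 0 0;0.004 0.002 0.045 -0.0128 0 0;0.004 0.002 0.069 -0.0128 0 0;0.004 0.002 0.069 -0.0128 0 0'; python3 - <<'E'
from h import *
p,R,o=cur();k=np.array([.5177,-.106,.1765])
Rt=toolR(np.radians(30),R)
print(o["joints"],o["contact_force"])
for b in(.12,.052):print(b,go(k-b*Rt[:,2],Rt))
W=viewer.camera_info("wrist");im,d=viewer.grab_frame("wrist");cv2.imwrite("pics/w2.png",cv2.resize(im,(800,600)))
E
```

```text
clock: 2.65
tcp_pos: [0.4919, -0.1009, 0.2191]
orientation: [3.005, -0.166, 0.801]
contact_force: [-1.1, -0.7, 0.2]
grip_width: 0.0854
gripper_force: 0.0
[ 0.6693  0.2281 -0.6559  2.3037  0.8986  0.2062 -2.463 ] [-1.0808 -0.6643  0.2198]
0.12 [ 0.0012  0.0019 -0.07   -0.0033  0.0027  0.0037]
0.052 [ 0.0014  0.0021 -0.002  -0.0033  0.0027  0.0037]
```

View pics/w2.png

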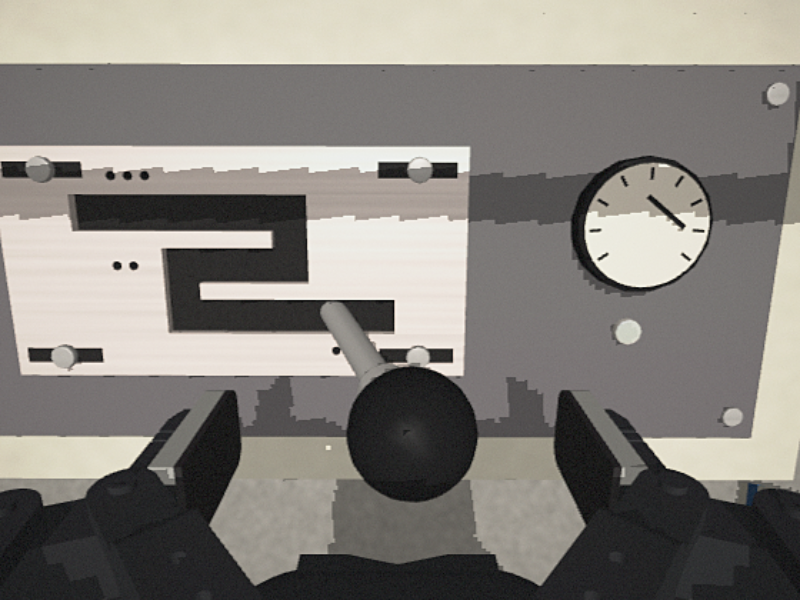

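```bash
python3 drive.py '0.001 0.003 -0.001 0 0 0;0.001 0.003 -0.001 0 0 0;0.001 0.003 -0.001 0 0 0;0.001 0.003 -0.001 0 0 0;0.001 0.003 -0.001 0 0 0' 0.025 30; python3 drive.py '0 0 0 0 0 0;0 0 0 0 0 0;0 0 0 0 0 0' ; python3 - <<'E'
from h import *
p,R,o=cur();print(o["joints"],o["contact_force"],o["qvel"]);print([ang(p+b*R[:,2]) for b in(.05,.054)])
E
```

```text
clock: 3.2
tcp_pos: [0.4913, -0.1045, 0.2237]
orientation: [3.002, -0.171, 0.807]
contact_force: [-4.7, -0.5, 6.1]
grip_width: 0.0326
gripper_force: 29.1
clock: 3.5
tcp_pos: [0.4913, -0.1044, 0.2237]
orientation: [3.002, -0.17, 0.807]
contact_force: [-4.1, -0.9, 6.4]
grip_width: 0.0323
gripper_force: 29.1
[ 0.7027  0.2219 -0.6809  2.3006  0.8681  0.2093 -2.4268] [-4.1112 -0.9203  6.4247] [ 0.0002  0.0009 -0.0021 -0.      0.0002 -0.0004 -0.0001]
[(np.float64(-0.3759250098127969), np.float64(-0.18350371315128744), np.float64(0.1756412388017761)), (np.float64(-0.3845459682804223), np.float64(-0.1853982916233137), np.float64(0.17193682470483312))]
```

```bash
cat >> h.py <<'E'
import json,os
B=.055
def setref(a,f):
    p,R,_=cur();e=p+B*R[:,2]-knob(a,f);json.dump(e.tolist(),open("ref.json","w"));return e
def st():
    p,R,o=cur();e=np.array(json.load(open("ref.json")));a=ang(p+B*R[:,2]-e)
    print("a %.3f f %.3f r %.4f"%a,"stem left %.1f up %.1f"%(87.5*np.tan(a[0]),87.5*np.tan(a[1])/np.cos(a[0])),"F tool",R.T@o["contact_force"],"F up,left,n",[round(float(o["contact_force"]@v),1) for v in(up,ey,nn)],"\nq",o["joints"],"t",o["clock"])
def plan(pts,lean=30,L=False):
    """pts: list of (stem left mm, stem up mm)"""
    p,R,o=cur();e=np.array(json.load(open("ref.json")))
    for i,(l,u) in enumerate(pts):
        a=np.arctan(l/87.5);f=np.arctan(u/87.5*np.cos(a));le=lean[i] if np.ndim(lean) else lean
        Rt=toolR(np.radians(le),R) if le else R
        v=go(knob(a,f)+e-B*Rt[:,2],Rt);print((l,u,le),v)
E
python3 drive.py '0 0 -0.002 0 0 0;0 0 -0.003 0 0 0;0 0 -0.003 0 0 0' - 20; python3 - <<'E'
from h import *
print(setref(-.38,-.199));st()
plan([(-35,-19),(-29,-19),(-23,-19),(-17,-19),(-11,-19)])
E
```

```text
clock: 3.8
tcp_pos: [0.4906, -0.1018, 0.2255]
orientation: [3.007, -0.165, 0.809]
contact_force: [13.9, 4.0, -17.7]
grip_width: 0.0325
gripper_force: 27.0
[0.0006 0.0013 0.0034]
a -0.380 f -0.199 r 0.1700 stem left -34.9 up -19.0 F tool [ 2.7123 -5.3916 22.08  ] F up,left,n [4.6, 5.6, -21.7] 
q [ 0.7204  0.2197 -0.702   2.3003  0.8434  0.2105 -2.4018] t 3.8
(-35, -19, 30) [ 0.0001 -0.0003  0.     -0.0078 -0.0019  0.0031]
(-29, -19, 30) [-0.0003 -0.0099 -0.0033 -0.0078 -0.0019  0.0031]
(-23, -19, 30) [-0.0006 -0.02   -0.0061 -0.0078 -0.0019  0.0031]
(-17, -19, 30) [-0.0009 -0.0306 -0.0083 -0.0078 -0.0019  0.0031]
(-11, -19, 30) [-0.0011 -0.0416 -0.01   -0.0078 -0.0019  0.0031]
```

```bash
python3 drive.py '0 -0.002 0.002 0 0 0;0 -0.006 0.001 0 0 0;0 -0.012 -0.001 0 0 0;0 -0.018 -0.003 0 0 0' ; python3 - <<'E'
from h import *
st()
E
```

```text
clock: 4.2
tcp_pos: [0.4897, -0.0892, 0.2288]
orientation: [2.997, -0.177, 0.802]
contact_force: [-6.1, -9.7, 8.8]
grip_width: 0.0324
gripper_force: 28.8
a -0.306 f -0.204 r 0.1700 stem left -27.6 up -19.0 F tool [  0.1137  10.4125 -10.0822] F up,left,n [-0.8, -10.4, 10.1] 
q [ 0.6665  0.2025 -0.6849  2.3051  0.8694  0.2322 -2.4713] t 4.2
```

```bash
python3 drive.py '0 -0.002 -0.001 0 0 0;0 -0.002 -0.001 0 0 0' ;python3 - <<'E'
from h import *
st()
plan([(-20,-19),(-14,-19),(-8,-19),(-2,-19),(4,-19)],0)
E
```

```text
clock: 4.4
tcp_pos: [0.4896, -0.0864, 0.2298]
orientation: [2.998, -0.175, 0.804]
contact_force: [-6.2, -6.0, 8.7]
grip_width: 0.0322
gripper_force: 28.6
a -0.288 f -0.203 r 0.1702 stem left -25.9 up -18.8 F tool [ -0.4215   6.7478 -10.2414] F up,left,n [-1.3, -6.7, 10.2] 
q [ 0.6642  0.1996 -0.6887  2.3057  0.8662  0.2338 -2.4727] t 4.4
(-20, -19, 0) [-0.0006 -0.0102 -0.0024  0.      0.      0.    ]
(-14, -19, 0) [-0.0009 -0.021  -0.0044  0.      0.      0.    ]
(-8, -19, 0) [-0.0011 -0.0322 -0.0058  0.      0.      0.    ]
(-2, -19, 0) [-0.0011 -0.0435 -0.0065  0.      0.      0.    ]
(4, -19, 0) [-0.0011 -0.0549 -0.0064  0.      0.      0.    ]
```

```bash
python3 drive.py '-0.0006 -0.01 -0.0034 0 0 0;-0.0009 -0.021 -0.0054 0 0 0;-0.0011 -0.032 -0.0068 0 0 0;-0.0011 -0.0435 -0.0075 0 0 0;-0.0011 -0.055 -0.0074 0 0 0' ;python3 - <<'E'
from h import *
st()
plan([(8,-19),(11,-19),(14,-19),(17,-19),(19.5,-19)],0)
E
```

```text
clock: 4.9
tcp_pos: [0.4915, -0.0309, 0.2357]
orientation: [2.998, -0.175, 0.805]
contact_force: [-2.1, -5.5, 5.2]
grip_width: 0.0322
gripper_force: 27.7
a 0.049 f -0.212 r 0.1711 stem left 4.3 up -18.8 F tool [ 1.4009  5.7436 -5.2233] F up,left,n [0.9, -5.7, 5.3] 
q [ 0.5118  0.1769 -0.6823  2.3105  0.9462  0.2944 -2.6835] t 4.9
(8, -19, 0) [-0.0001 -0.007   0.0016  0.      0.      0.    ]
(11, -19, 0) [-0.0001 -0.0126  0.0022  0.      0.      0.    ]
(14, -19, 0) [ 0.     -0.0181  0.0029  0.      0.      0.    ]
(17, -19, 0) [ 0.0001 -0.0236  0.0038  0.      0.      0.    ]
(19.5, -19, 0) [ 0.0002 -0.0281  0.0047  0.      0.      0.    ]
```

```bash
python3 drive.py '-0.0001 -0.007 0.0012 0 0 0.02;-0.0001 -0.0126 0.0018 0 0 0.04;0 -0.018 0.0025 0 0 0.06;0 -0.022 0.003 0 0 0.08;0 -0.022 0.003 0 0 0.08' ;python3 - <<'E'
from h import *
st()
plan([(18,-19),(20,-19),(22,-19)],0)
E
```

```text
clock: 5.4
tcp_pos: [0.4956, -0.0081, 0.2329]
orientation: [3.011, -0.294, 0.812]
contact_force: [0.4, -4.8, 1.8]
grip_width: 0.0324
gripper_force: 27.3
a 0.189 f -0.211 r 0.1707 stem left 16.7 up -19.1 F tool [ 2.0953  4.5494 -1.0741] F up,left,n [1.6, -4.7, 1.2] 
q [ 0.43    0.1868 -0.6612  2.3065  1.0041  0.3181 -2.8695] t 5.4
(18, -19, 0) [ 0.0001 -0.0022  0.0011  0.      0.      0.    ]
(20, -19, 0) [-0.     -0.0057  0.0018  0.      0.      0.    ]
(22, -19, 0) [-0.0002 -0.0092  0.0027  0.      0.      0.    ]
```

```bash
python3 drive.py '0 -0.001 0.0005 0 0 -0.06;0 -0.002 0.001 0 0 -0.12;0 -0.003 0.001 0 0 -0.18;0 -0.004 0.0015 0 0 -0.24;0 -0.005 0.0015 0 0 -0.25' ;python3 - <<'E'
from h import *
st()
plan([(20,-19),(22,-19)],0)
E
```

```text
clock: 5.9
tcp_pos: [0.4976, -0.0026, 0.2318]
orientation: [2.965, 0.084, 0.79]
contact_force: [3.5, -4.8, -0.7]
grip_width: 0.0323
gripper_force: 27.3
a 0.225 f -0.207 r 0.1703 stem left 20.1 up -18.8 F tool [2.3169 4.8462 2.6486] F up,left,n [3.3, -4.4, -2.4] 
q [ 0.4459  0.1979 -0.694   2.302   1.0336  0.3307 -2.6544] t 5.9
(20, -19, 0) [-0.0003  0.0001  0.0003  0.      0.      0.    ]
(22, -19, 0) [ 0.0004 -0.0033  0.0011  0.      0.      0.    ]
```

```bash
python3 drive.py '0.0002 -0.001 0.0002 0 0 0;0.0004 -0.002 0.0005 0 0 0;0.0004 -0.002 0.0005 0 0 0' ;python3 - <<'E'
from h import *
st()
E
python3 drive.py '0.0002 -0.001 0.0002 0 0 0;0.0004 -0.002 0.0005 0 0 0;0.0004 -0.002 0.0005 0 0 0' ;python3 - <<'E'
from h import *
st()
E
```

```text
clock: 6.2
tcp_pos: [0.498, -0.0009, 0.2314]
orientation: [2.964, 0.081, 0.789]
contact_force: [1.0, -5.3, 2.4]
grip_width: 0.0324
gripper_force: 27.6
a 0.235 f -0.207 r 0.1702 stem left 21.0 up -18.9 F tool [ 1.7114  5.5371 -1.307 ] F up,left,n [2.5, -5.2, 1.5] 
q [ 0.4388  0.1995 -0.6924  2.3013  1.0402  0.3348 -2.6671] t 6.2
clock: 6.5
tcp_pos: [0.4982, -0.0001, 0.2312]
orientation: [2.962, 0.079, 0.788]
contact_force: [-3.4, -8.5, 9.1]
grip_width: 0.0322
gripper_force: 28.2
a 0.240 f -0.207 r 0.1701 stem left 21.4 up -18.9 F tool [ 0.9799  9.1699 -9.0286] F up,left,n [1.7, -8.9, 9.2] 
q [ 0.433   0.2005 -0.6909  2.3009  1.0465  0.3396 -2.6772] t 6.5
```

```bash
python3 drive.py '0 0.002 -0.001 0 0 0;0 0.0035 -0.0015 0 0 0;0 0.0035 -0.0015 0 0 0' ;python3 - <<'E'
from h import *
st()
plan([(19.7,-19),(19.7,-15),(19.7,-11),(19.7,-7),(19.7,-3),(19.7,0)],0)
E
```

```text
clock: 6.8
tcp_pos: [0.4978, -0.0019, 0.2319]
orientation: [2.967, 0.082, 0.788]
contact_force: [7.3, -3.5, -8.7]
grip_width: 0.032
gripper_force: 26.7
a 0.229 f -0.206 r 0.1704 stem left 20.4 up -18.8 F tool [ 1.7633  3.0142 11.3097] F up,left,n [3.2, -2.6, -11.1] 
q [ 0.4459  0.1985 -0.6951  2.3007  1.028   0.3319 -2.6517] t 6.8
(19.7, -19, 0) [-0.0006  0.0013  0.0001  0.      0.      0.    ]
(19.7, -15, 0) [ 0.0067  0.0022 -0.0006  0.      0.      0.    ]
(19.7, -11, 0) [ 0.014   0.0032 -0.001   0.      0.      0.    ]
(19.7, -7, 0) [ 0.0214  0.0043 -0.001   0.      0.      0.    ]
(19.7, -3, 0) [ 0.0289  0.0055 -0.0008  0.      0.      0.    ]
(19.7, 0, 0) [ 0.0345  0.0065 -0.0004  0.      0.      0.    ]
```

```bash
python3 drive.py '0.002 0.0015 0.001 0 0 0;0.0067 0.0025 0.0005 0 0 0;0.0105 0.003 0 0 0 0;0.014 0.0034 0 0 0 0' ;python3 - <<'E'
from h import *
st()
plan([(19.7,-11),(19.7,-8),(19.7,-5),(19.7,-2),(19.7,0)],0)
E
```

```text
clock: 7.2
tcp_pos: [0.5083, -0.0024, 0.2384]
orientation: [2.969, 0.087, 0.785]
contact_force: [-8.9, 1.0, 4.3]
grip_width: 0.0319
gripper_force: 28.1
a 0.232 f -0.134 r 0.1699 stem left 20.7 up -12.2 F tool [-5.5753 -1.008  -8.2118] F up,left,n [-6.3, 0.0, 7.7] 
q [ 0.4673  0.2067 -0.7132  2.2718  0.9728  0.3476 -2.5823] t 7.2
(19.7, -11, 0) [ 0.0018  0.002  -0.0006  0.      0.      0.    ]
(19.7, -8, 0) [ 0.0074  0.0028 -0.0007  0.      0.      0.    ]
(19.7, -5, 0) [ 0.013   0.0037 -0.0006  0.      0.      0.    ]
(19.7, -2, 0) [ 0.0186  0.0046 -0.0004  0.      0.      0.    ]
(19.7, 0, 0) [ 0.0223  0.0053 -0.0001  0.      0.      0.    ]
```

```bash
python3 drive.py '0.004 0.001 -0.001 0 0 0;0.009 0.002 -0.001 0 0 0;0.014 0.003 -0.001 0 0 0;0.019 0.004 -0.001 0 0 0;0.0225 0.0045 -0.0008 0 0 0' ;python3 - <<'E'
from h import *
st()
plan([(20,-2),(20,0),(17,0),(15,0),(10,0)],0)
E
```

```text
clock: 7.7
tcp_pos: [0.5294, -0.0062, 0.2515]
orientation: [2.967, 0.086, 0.788]
contact_force: [-0.6, 2.1, -8.0]
grip_width: 0.0321
gripper_force: 27.0
a 0.220 f 0.013 r 0.1709 stem left 19.6 up 1.2 F tool [-4.3528 -2.7342  6.4921] F up,left,n [-4.2, 2.0, -6.9] 
q [ 0.4991  0.2221 -0.7361  2.2173  0.9014  0.3783 -2.4869] t 7.7
(20, -2, 0) [-0.006  -0.0016  0.0005  0.      0.      0.    ]
(20, 0, 0) [-0.0023 -0.0009  0.0008  0.      0.      0.    ]
(17, 0, 0) [-0.0031  0.0045 -0.0004  0.      0.      0.    ]
(15, 0, 0) [-0.0037  0.0081 -0.0011  0.      0.      0.    ]
(10, 0, 0) [-0.0052  0.0174 -0.0024  0.      0.      0.    ]
```

```bash
python3 drive.py '-0.001 0.001 0.0008 0 0 0;-0.0025 0.004 0.0008 0 0 0;-0.003 0.007 0 0 0 0;-0.003 0.007 0 0 0 0' >/dev/null; python3 - <<'E'
from h import *
st()
E
Z='0 0 0 0 0 0;0 0 0 0 0 0;0 0 0 0 0 0;0 0 0 0 0 0;0 0 0 0 0 0'
python3 drive.py '0 0 0 0 0 0;0 0 0 0 0 0;0 0 0 0 0 0;0 0 0 0 0 0;0 0 0 0 0 0' >/dev/null; python3 drive.py '0 0 0 0 0 0;0 0 0 0 0 0;0 0 0 0 0 0;0 0 0 0 0 0;0 0 0 0 0 0' >/dev/null; python3 drive.py '0 0 0 0 0 0;0 0 0 0 0 0;0 0 0 0 0 0;0 0 0 0 0 0;0 0 0 0 0 0' >/dev/null; python3 drive.py '0 0 0 0 0 0;0 0 0 0 0 0;0 0 0 0 0 0;0 0 0 0 0 0;0 0 0 0 0 0' >/dev/null; python3 drive.py '0 0 0 0 0 0;0 0 0 0 0 0;0 0 0 0 0 0;0 0 0 0 0 0;0 0 0 0 0 0' >/dev/null;  python3 drive.py '0 0 0 0 0 0;0 0 0 0 0 0;0 0 0 0 0 0;0 0 0 0 0 0;0 0 0 0 0 0' >/dev/null
python3 - <<'E'
from h import *
st()
plan([(10,0),(4,0),(-2,0),(-8,0),(-14,0)],0)
E
```

```text
a 0.189 f 0.016 r 0.1711 stem left 16.8 up 1.5 F tool [-1.8029 -4.9569 -4.6548] F up,left,n [-3.1, 4.5, 4.4] 
q [ 0.5161  0.217  -0.7374  2.2215  0.8944  0.3639 -2.4671] t 8.1
a 0.189 f 0.016 r 0.1711 stem left 16.8 up 1.5 F tool [-1.9585 -4.6513 -4.0458] F up,left,n [-3.1, 4.2, 3.8] 
q [ 0.5156  0.217  -0.7372  2.2215  0.8948  0.3643 -2.4676] t 11.1
(10, 0, 0) [-0.0049  0.0122 -0.0013  0.      0.      0.    ]
(4, 0, 0) [-0.0068  0.0236 -0.0023  0.      0.      0.    ]
(-2, 0, 0) [-0.0088  0.0351 -0.0025  0.      0.      0.    ]
(-8, 0, 0) [-0.0109  0.0465 -0.0019  0.      0.      0.    ]
(-14, 0, 0) [-0.013   0.0577 -0.0005  0.      0.      0.    ]
```

```bash
cat > bar.py <<'E'
from h import *
T=viewer.camera_info("top");S=viewer.camera_info("scene")
t=lambda x,y:((x+.5)/4-.5+205,(y+.5)/4-.5+135)
s=lambda x,y:((x+.5)/4-.5+180,(y+.5)/4-.5+160)
def pln(c,a,b):
    o,d1=ray(c,a);_,d2=ray(c,b);n=np.cross(d1,d2);return n/np.linalg.norm(n),o
n1,o1=pln(T,t(60,170),t(700,233));n2,o2=pln(S,s(267,20),s(410,330))
d=np.cross(n1,n2);d/=np.linalg.norm(d);d*=np.sign(d[1])
P=np.linalg.solve(np.stack([n1,n2,ey]),[n1@o1,n2@o2,ey@G]);print("bar mid",P,"dir",d,"ey",ey)
k=knob(-.229,.2085);print("knob far",k,"bar-knob ex,z",(P-k)@ex,(P-k)[2], "rel G", (P-G)@ex,(P-G)[2])
for L in(30,35,40,45):
    a=np.radians(L);z=np.sin(a)*ex-np.cos(a)*ez;x=np.cos(a)*ex+np.sin(a)*ez
    print(L,"bar in tool x %.1f z-from-grasp %.1f"%((P-k)@x*1e3,(P-k)@z*1e3))
E
python3 bar.py
```

```text
bar mid [ 0.5844 -0.0513  0.3227] dir [ 0.1093  0.994  -0.0018] ey [0.1147 0.9934 0.    ]
knob far [ 0.5791 -0.0887  0.2101] bar-knob ex,z 0.0008998413558231905 0.11260750738660252 rel G 0.002373175152774995 0.19271159773906205
30 bar in tool x 57.1 z-from-grasp -97.1
35 bar in tool x 65.3 z-from-grasp -91.7
40 bar in tool x 73.1 z-from-grasp -85.7
45 bar in tool x 80.3 z-from-grasp -79.0
```

```bash
cat >> h.py <<'E'
def planr(pts):
    """pts: (left mm, up mm, ry)"""
    p,R,o=cur();e=np.array(json.load(open("ref.json")))
    for l,u,ry in pts:
        a=np.arctan(l/87.5);f=np.arctan(u/87.5*np.cos(a));Rt=R@Ro.from_rotvec([0,ry,0]).as_matrix()
        print((l,u),go(knob(a,f)+e-B*Rt[:,2],Rt))
E
python3 - <<'E'
from h import *
p,R,o=cur();print("lean",np.degrees(np.arccos(-R[2,2])))
planr([(12,.8,.02),(6,.8,.04),(0,.8,.06),(-6,.8,.08),(-11,.8,.1)])
E
```

```text
lean 30.329127315188096
(12, 0.8) [-0.0039  0.0088 -0.0006  0.      0.02    0.    ]
(6, 0.8) [-0.0068  0.0201 -0.0018 -0.      0.04   -0.    ]
(0, 0.8) [-0.0099  0.0315 -0.0022 -0.      0.06   -0.    ]
(-6, 0.8) [-0.013   0.043  -0.0018  0.      0.08    0.    ]
(-11, 0.8) [-0.0159  0.0524 -0.0009 -0.      0.1    -0.    ]
```

```bash
python3 drive.py '-0.0039 0.0088 -0.0006 0 0.02 0;-0.0068 0.02 -0.0018 0 0.04 0;-0.0099 0.0315 -0.0022 0 0.06 0;-0.013 0.043 -0.0018 0 0.08 0;-0.016 0.0524 -0.001 0 0.1 0' ;python3 - <<'E'
from h import *
st()
planr([(-13,.8,0),(-16,.8,0),(-19,.8,0),(-21,.8,0)])
E
```

```text
clock: 11.6
tcp_pos: [0.5168, -0.0646, 0.251]
orientation: [2.925, 0.098, 0.95]
contact_force: [1.8, 5.3, -2.7]
grip_width: 0.0322
gripper_force: 27.8
a -0.122 f 0.015 r 0.1708 stem left -10.8 up 1.3 F tool [ 0.3305 -5.4532  3.0525] F up,left,n [-0.0, 5.5, -3.0] 
q [ 0.5733  0.1797 -0.6372  2.3007  1.2099  0.1722 -2.6775] t 11.6
(-13, 0.8) [-0.002   0.0039  0.001   0.      0.      0.    ]
(-16, 0.8) [-0.0031  0.0094  0.0018  0.      0.      0.    ]
(-19, 0.8) [-0.0043  0.0148  0.0027  0.      0.      0.    ]
(-21, 0.8) [-0.0051  0.0183  0.0034  0.      0.      0.    ]
```

```bash
sed -i 's/for l,u,ry in pts:/for l,u,ry,rx in pts:/;s/from_rotvec(\[0,ry,0\])/from_rotvec([rx,ry,0])/' h.py; python3 - <<'E'
from h import *
p,R,o=cur();print(R)
planr([(-11,.8,-.03,.05),(-13,.8,-.05,.05),(-13,.8,-.05,-.05)])
E
```

```text
[[ 0.8075  0.0405  0.5885]
 [ 0.0804 -0.9959 -0.0419]
 [ 0.5843  0.0812 -0.8074]]
(-11, 0.8) [ 0.0004  0.0029  0.0007  0.05   -0.03    0.    ]
(-13, 0.8) [ 0.0008  0.0066  0.0012  0.05   -0.05    0.    ]
(-13, 0.8) [ 0.0008  0.0011  0.0012 -0.05   -0.05    0.    ]
```

```bash
python3 drive.py '0 0.003 0.0007 0.05 -0.03 0;0.0008 0.0066 0.0012 0.05 -0.05 0;0.0008 0.0066 0.0012 0.05 -0.05 0' >/dev/null;python3 - <<'E'
from h import *
st();p,R,o=cur();print("lean",np.degrees(np.arctan2(R[:,2]@ex,-R[2,2])))
planr([(-16,.8,0,0),(-19,.8,0,0),(-21,.8,0,0)])
E
```

```text
a -0.170 f 0.013 r 0.1703 stem left -15.0 up 1.1 F tool [  0.8068  -0.1354 -16.2345] F up,left,n [-1.4, -0.7, 16.2] 
q [ 0.8227  0.2343 -0.8622  2.2494  0.8198  0.2252 -2.2283] t 11.9
lean 32.74944928757349
(-16, 0.8) [-0.001   0.0017  0.0004  0.      0.      0.    ]
(-19, 0.8) [-0.0021  0.0071  0.0011  0.      0.      0.    ]
(-21, 0.8) [-0.0028  0.0107  0.0017  0.      0.      0.    ]
```

```bash
python3 drive.py '-0.001 0.002 -0.001 0 0 0;-0.002 0.0055 -0.0005 0 0 0;-0.003 0.009 0 0 0 0;-0.003 0.0095 0 0 0 0' >/dev/null;python3 - <<'E'
from h import *
st()
planr([(-21,.8,0,0),(-22,.8,0,0)])
E
```

```text
a -0.208 f 0.000 r 0.1701 stem left -18.5 up 0.0 F tool [ 4.158  -5.4745  5.0217] F up,left,n [3.7, 6.4, -4.1] 
q [ 0.8533  0.2412 -0.8759  2.2523  0.8137  0.2163 -2.2002] t 12.3
(-21, 0.8) [0.0005 0.0048 0.0011 0.     0.     0.    ]
(-22, 0.8) [0.0001 0.0065 0.0014 0.     0.     0.    ]
```

```bash
python3 drive.py '0.0002 0.0015 0.001 0 0 0;0.0005 0.003 0.0015 0 0 0;0.0005 0.004 0.0015 0 0 0;0.0005 0.004 0.0015 0 0 0' >/dev/null;python3 - <<'E'
from h import *
st()
E
python3 drive.py '0 0.001 0.0003 0 0 0;0 0.002 0.0005 0 0 0;0 0.002 0.0005 0 0 0' >/dev/null;python3 - <<'E'
from h import *
st()
planr([(-20.5,0,0,0),(-20.5,4,0,0),(-20.5,8,0,0)])
E
```

```text
a -0.238 f 0.002 r 0.1695 stem left -21.2 up 0.1 F tool [ 3.5182 -3.2905 -3.2812] F up,left,n [2.4, 3.6, 3.9] 
q [ 0.8617  0.2476 -0.8756  2.2492  0.8124  0.2181 -2.1892] t 12.7
a -0.246 f 0.002 r 0.1694 stem left -22.0 up 0.2 F tool [  3.1133  -5.6371 -12.1408] F up,left,n [0.4, 5.3, 12.7] 
q [ 0.8678  0.2502 -0.8787  2.2482  0.8101  0.2178 -2.1824] t 13.0
(-20.5, 0) [ 0.0002 -0.0026 -0.0012  0.      0.      0.    ]
(-20.5, 4) [ 0.0076 -0.0013  0.      0.      0.      0.    ]
(-20.5, 8) [ 0.0148 -0.      0.0015  0.      0.      0.    ]
```

```bash
python3 drive.py '0 -0.002 -0.0015 0 0 0;0 -0.003 -0.002 0 0 0;0.003 -0.0028 -0.002 0 0 0;0.0075 -0.002 -0.001 0 0 0' >/dev/null;python3 - <<'E'
from h import *
st()
planr([(-20.5,4,0,0),(-20.5,8,0,0),(-20.5,12,0,0),(-20.5,16,0,0),(-20.5,19,0,0)])
E
```

```text
a -0.242 f 0.019 r 0.1698 stem left -21.6 up 1.7 F tool [ -4.4668  -1.0519 -10.315 ] F up,left,n [-5.8, -0.3, 9.7] 
q [ 0.8737  0.2548 -0.8923  2.2367  0.7943  0.2395 -2.1698] t 13.4
(-20.5, 4) [ 0.0046 -0.0012  0.0001  0.      0.      0.    ]
(-20.5, 8) [0.0119 0.0001 0.0016 0.     0.     0.    ]
(-20.5, 12) [0.0191 0.0013 0.0033 0.     0.     0.    ]
(-20.5, 16) [0.0261 0.0023 0.0053 0.     0.     0.    ]
(-20.5, 19) [0.0313 0.0031 0.007  0.     0.     0.    ]
```

```bash
python3 drive.py '0.002 -0.001 -0.001 0 0 0;0.0046 -0.0018 -0.001 0 0 0;0.0046 -0.0018 -0.001 0 0 0' >/dev/null;python3 - <<'E'
from h import *
st()
planr([(-20.5,4,0,0),(-20.5,8,0,0),(-20.5,12,0.02,0),(-20.5,16,0.04,0),(-20.5,19,.06,0)])
E
```

```text
a -0.226 f 0.038 r 0.1704 stem left -20.1 up 3.4 F tool [-6.3214 -1.3619 19.6052] F up,left,n [-4.0, 1.4, -20.2] 
q [ 0.8763  0.2569 -0.9024  2.2285  0.7835  0.2503 -2.1627] t 13.7
(-20.5, 4) [0.0009 0.0008 0.0007 0.     0.     0.    ]
(-20.5, 8) [0.0082 0.0021 0.0021 0.     0.     0.    ]
(-20.5, 12) [ 0.0143  0.0032  0.0038 -0.      0.02    0.    ]
(-20.5, 16) [ 0.0202  0.0043  0.0059 -0.      0.04    0.    ]
(-20.5, 19) [ 0.0242  0.0051  0.0076 -0.      0.06   -0.    ]
```

```bash
python3 drive.py '0.004 0.001 0.0025 0 0 0;0.0082 0.002 0.004 0 0 0;0.0143 0.0032 0.0055 0 0.02 0;0.0202 0.0043 0.0075 0 0.04 0' >/dev/null;python3 - <<'E'
from h import *
st()
planr([(-20.5,16,0,0),(-20.5,18,0,0),(-20.5,19,0.02,0),(-16,19,.02,0)])
E
```

```text
a -0.225 f 0.200 r 0.1706 stem left -20.0 up 18.2 F tool [-4.4693 -1.7365 -0.9024] F up,left,n [-4.8, 0.9, 0.2] 
q [ 0.8206  0.2682 -0.8435  2.2011  0.8663  0.2152 -2.2389] t 14.1
(-20.5, 16) [-0.0042  0.0002 -0.0007  0.      0.      0.    ]
(-20.5, 18) [-0.0008  0.0007  0.0006  0.      0.      0.    ]
(-20.5, 19) [-0.0002  0.0009  0.0013  0.      0.02    0.    ]
(-16, 19) [ 0.0018 -0.007   0.0003  0.      0.02    0.    ]
```

```bash
python3 - <<'E'
from h import *
p,R,o=cur();print("lean",np.degrees(np.arctan2(R[:,2]@ex,-R[2,2])))
planr([(-18,19,0.0,0),(-13,19,.01,0),(-8,19,0.02,0),(-2,19,.03,0),(4,19,.04,0)])
E
```

```text
lean 34.73992870897039
(-18, 19) [ 0.002  -0.0034  0.0007  0.      0.      0.    ]
(-13, 19) [ 0.0036 -0.0124 -0.0002  0.      0.01   -0.    ]
(-8, 19) [ 0.005  -0.0215 -0.0005  0.      0.02    0.    ]
(-2, 19) [ 0.0066 -0.0326 -0.0003  0.      0.03   -0.    ]
(4, 19) [ 0.0079 -0.0438  0.0006  0.      0.04   -0.    ]
```

```bash
python3 drive.py '0.002 -0.0034 0.0007 0 0 0;0.0036 -0.0124 -0.0002 0 0.01 0;0.005 -0.0215 -0.0005 0 0.02 0;0.0066 -0.0326 -0.0003 0 0.03 0;0.0079 -0.0438 0.0006 0 0.04 0' >/dev/null;python3 - <<'E'
from h import *
st()
planr([(10,19,0.0,0),(15,19,.0,0),(20,19,0.0,0),(25,19,.0,0),(30,19,.0,0)])
E
```

```text
a 0.022 f 0.228 r 0.1715 stem left 1.9 up 20.3 F tool [ 0.4129  6.2039 -4.2879] F up,left,n [0.6, -6.3, 4.1] 
q [ 0.607   0.2256 -0.7106  2.2298  1.15    0.1906 -2.624 ] t 14.6
(10, 19) [-0.0008 -0.0154  0.0022  0.      0.      0.    ]
(15, 19) [ 0.0002 -0.0245  0.004   0.      0.      0.    ]
(20, 19) [ 0.0009 -0.0334  0.0062  0.      0.      0.    ]
(25, 19) [ 0.0014 -0.0419  0.0088  0.      0.      0.    ]
(30, 19) [ 0.0017 -0.0501  0.0116  0.      0.      0.    ]
```

```bash
python3 - <<'E'
from h import *
planr([(7,19.7,-.01,.02),(12,19.7,-.02,.04),(17,19.7,-.02,.06),(22,19.7,-.02,.06)])
E
```

```text
(7, 19.7) [ 0.0003 -0.0085  0.0019  0.02   -0.01    0.    ]
(12, 19.7) [ 0.0019 -0.0166  0.0035  0.04   -0.02    0.    ]
(17, 19.7) [ 0.0028 -0.0245  0.0055  0.06   -0.02   -0.    ]
(22, 19.7) [ 0.0034 -0.0332  0.0078  0.06   -0.02   -0.    ]
```

```bash
python3 drive.py '0.0003 -0.0085 0.0017 0.02 -0.01 -0.03;0.0019 -0.0166 0.0033 0.04 -0.02 -0.06;0.0028 -0.0245 0.0053 0.06 -0.02 -0.1;0.0034 -0.0332 0.0076 0.06 -0.02 -0.12' >/dev/null;python3 - <<'E'
from h import *
st()
planr([(24,19.7,0,0),(28,19.7,0,0),(32,19.7,0,0),(35,19.7,0,0),(37,19.7,0,0)])
E
```

```text
a 0.258 f 0.220 r 0.1716 stem left 23.1 up 20.2 F tool [ 2.963   3.0894 -8.8709] F up,left,n [2.1, -3.2, 9.1] 
q [ 0.642   0.2679 -0.8134  2.205   1.0505  0.2157 -2.4247] t 15.0
(24, 19.7) [-0.0013 -0.0014  0.0015  0.      0.      0.    ]
(28, 19.7) [-0.0002 -0.0078  0.0041  0.      0.      0.    ]
(32, 19.7) [ 0.0007 -0.0139  0.0069  0.      0.      0.    ]
(35, 19.7) [ 0.0013 -0.0184  0.0091  0.      0.      0.    ]
(37, 19.7) [ 0.0017 -0.0213  0.0106  0.      0.      0.    ]
```

```bash
python3 drive.py '-0.0005 -0.005 0.002 0 0 0;-0.0002 -0.01 0.004 0 0 0;0.0007 -0.015 0.0065 0 0 0;0.0013 -0.0185 0.0085 0 0 0;0.0013 -0.0185 0.0085 0 0 0' >/dev/null;python3 - <<'E'
from h import *
st()
planr([(37,19.7,0,0),(39,19.7,0,0),(41,19.7,0,0)])
E
```

```text
a 0.391 f 0.205 r 0.1717 stem left 36.0 up 19.6 F tool [ 6.3324  1.8812 -2.151 ] F up,left,n [6.1, -0.3, 3.3] 
q [ 0.5307  0.2708 -0.7461  2.2106  1.1688  0.2188 -2.5841] t 15.5
(37, 19.7) [-0.0006 -0.0007  0.0021  0.      0.      0.    ]
(39, 19.7) [-0.0003 -0.0035  0.0037  0.      0.      0.    ]
(41, 19.7) [ 0.     -0.0063  0.0052  0.      0.      0.    ]
```

```bash
python3 drive.py '0.0005 -0.002 0.001 0 0 0;0.0007 -0.0035 0.002 0 0 0;0.0007 -0.0035 0.002 0 0 0' >/dev/null;python3 - <<'E'
from h import *
st()
E
python3 drive.py '0 -0.001 0.0005 0 0 0;0.0002 -0.002 0.001 0 0 0;0.0002 -0.002 0.001 0 0 0' >/dev/null;python3 - <<'E'
from h import *
st()
E
```

```text
a 0.396 f 0.211 r 0.1715 stem left 36.6 up 20.3 F tool [  3.8059   9.0631 -26.2663] F up,left,n [1.5, -10.8, 25.8] 
q [ 0.5146  0.271  -0.7348  2.2098  1.1915  0.2248 -2.6134] t 15.8
a 0.398 f 0.215 r 0.1713 stem left 36.8 up 20.8 F tool [  4.5686  11.5169 -32.7935] F up,left,n [1.7, -13.6, 32.3] 
q [ 0.506   0.2711 -0.7285  2.2093  1.2046  0.2282 -2.6303] t 16.1
```

```bash
python3 drive.py '0 0 -0.001 0 0 0;0 -0.0005 -0.002 0 0 0;0 -0.001 -0.002 0 0 0;0 -0.001 -0.002 0 0 0' >/dev/null;python3 - <<'E'
from h import *
st()
T=viewer.camera_info("wrist");im,d=viewer.grab_frame("wrist");cv2.imwrite("pics/w3.png",im)
E
```

```text
a 0.397 f 0.204 r 0.1715 stem left 36.6 up 19.7 F tool [  4.6883  13.7425 -11.1077] F up,left,n [6.5, -13.1, 11.0] 
q [ 0.5108  0.2693 -0.7341  2.2111  1.1915  0.2297 -2.6193] t 16.5
```

View pics/w3.png

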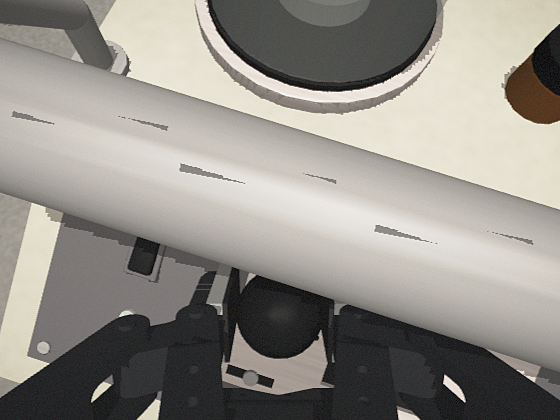

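```bash
python3 drive.py '0 0.0005 -0.001 0 0 0;0 0.0005 -0.001 0 0 0;0 0.0005 -0.001 0 0 0;0 0.0005 -0.001 0 0 0;0 0.0005 -0.001 0 0 0' 0.085 ;python3 - <<'E'
from h import *
st();im,d=viewer.grab_frame("wrist");cv2.imwrite("pics/w4.png",im)
E
```

```text
clock: 17.05
tcp_pos: [0.5571, 0.0164, 0.2479]
orientation: [2.973, 0.325, 0.962]
contact_force: [0.0, 0.2, -0.4]
grip_width: 0.0853
gripper_force: 0.0
a 0.426 f 0.164 r 0.1714 stem left 39.7 up 15.9 F tool [-0.1856 -0.1905  0.3213] F up,left,n [-0.2, 0.2, -0.3] 
q [ 0.5136  0.271  -0.7437  2.2186  1.1804  0.2248 -2.6089] t 17.05
```

View pics/w4.png

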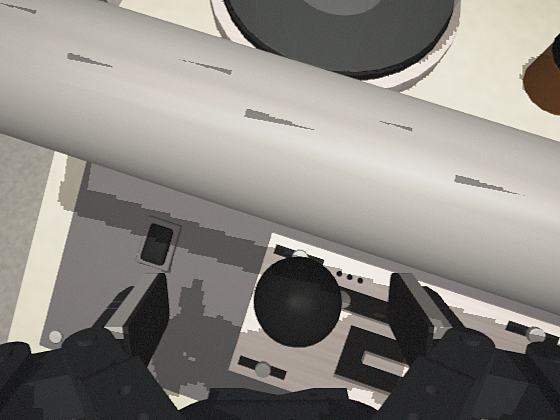

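```bash
python3 drive.py '0 0 -0.015 0 0 0;0 0 -0.03 0 0 0;0 0 -0.045 0 0 0;-0.005 0 -0.06 0 0 0;-0.01 0 -0.075 0 0 0' ;python3 - <<'E'
from h import *
p,R,o=cur();print(o["joints"],R)
c=viewer.camera_info("wrist");im,d=viewer.grab_frame("wrist");cv2.imwrite("pics/w5.png",im);C=cloud(c,d)
# ball sphere fit from depth near predicted far-home knob
k=knob(.40,.2);print("pred",k)
g=im.max(2)<70
M=C[g&(np.linalg.norm(C-k,axis=-1)<.03)&(d>0)];print(len(M))
from scipy.optimize import least_squares
s=least_squares(lambda x:np.linalg.norm(M-x,axis=1)-.017,k,loss="soft_l1",f_scale=.001);print(s.x,ang(s.x))
E
```

```text
clock: 17.6
tcp_pos: [0.5054, 0.0097, 0.3033]
orientation: [2.973, 0.325, 0.962]
contact_force: [-0.5, -0.2, 0.8]
grip_width: 0.0849
gripper_force: 0.0
[ 0.9932  0.1212 -1.1714  2.2487  0.5412  0.2538 -1.9773] [[ 0.791   0.196   0.5796]
 [ 0.1962 -0.9785  0.0631]
 [ 0.5795  0.0638 -0.8125]]
pred [0.5932 0.013  0.2018]
2728
[0.5907 0.013  0.1999] (np.float64(0.40015821109566424), np.float64(0.18307596147591765), np.float64(0.16867531665552368))
```

View pics/w5.png

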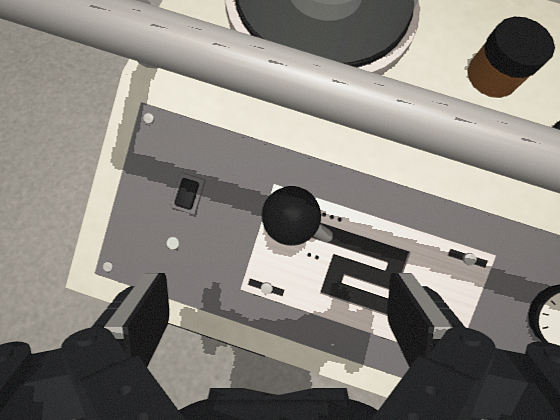

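```bash
python3 drive.py '-0.005 0 -0.015 0 0 0;-0.005 0 -0.015 0 0 0;-0.005 0 -0.015 0 0 0;-0.005 0 -0.015 0 0 0' ; python3 -c "
from bench import r, viewer, ticket
print(ticket.hand_in())"
```

```text
clock: 18.05
tcp_pos: [0.4933, 0.0072, 0.3124]
orientation: [2.972, 0.324, 0.962]
contact_force: [0.3, -0.3, 0.1]
grip_width: 0.0849
gripper_force: 0.0
the job is handed in; nothing more can be done
None
```

The lever went through the zigzag in the order asked, resting about 3 s still in the middle lane. It ended fully left in the far lane at its stop (wrist depth image put it at 0.400 rad). I released it, backed clear and handed in at 18 s; the hand-in returned no verdict, and I did not re-photograph the loose items.

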